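# Spin the inoculating turntable and stop it on its mark

### The arm

A 6-joint arm with a two-finger parallel gripper is mounted at the origin on the work surface. World frame = base frame: x ahead of the robot, y to its left, z up, the work surface at z = 0. Lengths are in m, angles in rad, forces in N, time in s.
With the tool pointing down it reaches from about 0.35 to 0.875 m from the base axis. Payload 4.2 kg.
Tool frame: the origin (TCP) lies midway between the tips of the shut fingers; the grasp point (between the pads) lies 19 mm behind it; z points along the fingers, x is the direction in which the jaws open and shut, and the axes are right-handed (so a half turn about z gives the same grasp; the last joint's range is limited). The gripper opens to 85 mm and grips with 20 to 120 N. Pads are 22 mm wide; open, the fingers measure 114 mm over their backs; the gripper's body (76 mm by 85 mm) begins 54 mm behind the grasp point. The pads swing forward as they close: fully open they stand 13 mm farther back than shut.
Start: joints at [-0.961, 0.385, 0.008, 0, -1.194, -0.259], TCP at [0.215, -0.587, 0.231] pointing down, gripper open.
Joint ranges: [-3.14, 3.14], [-1.21, 2.06], [-1.07, 1.41], [-3.16, 2.05], [-2.99, -0.16], [-3.1, 3.1]. Speed limits (rad/s): [2.79, 2.79, 3.14, 3.14, 3.14, 3.14].

### API

Orientations are given as a unit quaternion [w, x, y, z].
In Python, from rig import sensors, eyes, robot gives the robot as it stands. The module is installed in compiled form; this text tells all that it offers.
- The arm moves only by the shell command python3 -m pendant 'ROWS' [FORCE]. ROWS is JSON, a list of rows, each an object of numbers: "jaw": the closure, from 0 (fully open) to 1 (shut); "dx", "dy", "dz": the shift along the tool's x, y, z in units of 50 mm (1.0 is 50 mm); "ax", "ay", "az": the turn, a rotation vector about the tool's x, y, z in degrees. In form: [{"jaw": .., "dx": .., "dy": .., "dz": .., "ax": .., "ay": .., "az": ..}, ...]. A call has 1 to 20 rows; each row shifts and turns the commanded pose from where the row before left it, along the tool's axes as they then stand; what a row does not reach is not made up. A row lasts 1/8 s, in which the tool goes at most 62.5 mm and 10.7 degrees, less where a joint would pass 70% of its speed; a pose out of reach is approached as far as the arm can. A call is refused whole if a number of a shift passes 1 or a number of a turn 10.7, either way. A call with a gripper value outside its range is refused whole. The fingers move at their own pace and stop on an object; FORCE is the grip in N (left out, the last holds). Time passes only in rows, so rows that do not move let the fingers close. It gives the time, the measured TCP pose, the force and the opening at its end, in the units of the state.
- sensors.sense(): the state, without advancing time (a new reading comes with each control period).
- eyes.read_camera(name): name is "scene" or "top"; returns a dict with "color" (384x512x3 uint8, red, green, blue), "fx", "fy", "cx", "cy" (pixels), "eye" and "attitude" of the camera in the world. Camera axes: x right, y up, looking along -z (the intrinsics and any distortion apply to the point x, -y, -z); pixel columns grow to the right and rows downward; lengths in m; the calibration is good to about 2 mm. A picture is of the moment at which its call begins. There is no depth.
- robot.close_job(): hands the job in, once; it reports no verdict.
The state is a dict: "clock": time; "qpos": joint angles; "qvel": joint speeds; "tau": joint torques, N m; "eef_pos": TCP position; "tcp_rot": TCP orientation; "force": force on the tool from outside, world axes, zero at the start; "torque": the same for the moment, N m; "opening": opening from 0.0 (shut) to 1.0 (fully open).
Only numpy, scipy, OpenCV 4.12 (cv2) and the standard library are available. Lean on these libraries where they do the work, as an engineer would, in place of code of your own. Each camera call takes 0.05 s, during which the arm holds its last target.

### The job

Before the plate is streaked, check that the inoculating turntable runs freely: flick its round platform with a fingertip so that it goes round by itself, either way, for at least one full turn. Then, while it is still running down, brake it with a fingertip on its bare rim so that it stops with its index tab opposite the pointer - catch it as the tab comes round, in one try: neither stop it elsewhere and push it to the mark (a last small nudge is fine) nor let it run out and start it again - and take the finger away. Keep off the covered dish on the platform, pick nothing up, and leave everything else on the bench where it stands.

Things in the scene. Friction and masses are not known exactly. Their poses are not given: they have to be found in the camera images.
- turntable: fixed grey cast foot of the turntable, 144 mm across, 14 mm high, with a bearing post 52 mm across, 40 mm high; origin on the turning axis at bench level. Its -x axis points to the pointer: a steel upright 14 mm wide, 4 mm thick, 106 mm from the axis, with a pointed tip reaching in to 95 mm; nothing of foot or pointer is higher than 56 mm above the bench
- pointer (a point): tip of the fixed pointer: 95 mm from the axis along the turntable's -x, 56 mm above the bench, level with the platform's top
- platform: turning steel disc, 150 mm across, 10 mm thick; origin on the axis at its underside, 46 mm above the bench; its flat top is 56 mm above the bench. Along its -x an index tab 16 mm wide, 6 mm thick, flush with the top, juts out to 92 mm from the axis. Dish and four lugs (9 mm high) reach to 50.5 mm from the axis; from there to the edge at 75 mm the top is bare. About 1 kg (varies)
- index_tab (a point): tip of the index tab at its top face, 92 mm from the axis, 56 mm above the bench; goes round with the platform. Opposite the pointer the two tips are 3 mm apart
- spindle (a joint): platform angle in rad, counter-clockwise from above positive, 0 (and every multiple of 6.283) with the tab at the pointer; endless, counts whole turns. Starts at rest at 0.8 to 2.2. Very free bearing, no spring or detent: from 2 to 6 rad/s it runs down in 10 to 20 s (slowing by about 0.1 x speed + 0.1 rad/s2) and stops anywhere. A fingertip at 3 N near the edge drags it along, or stops it at once
- dish: a covered clear petri dish with cream agar, 90 mm across and 15 mm high, loose on the platform's rubber mat between the four lugs and turning with it; origin in its axis at its underside 57.5 mm above the bench, its top 72.5 mm above the bench
- microplate: bystander: clear 96-well plate, 86 x 128 x 15 mm, origin at the centre of its underside, on the bench
- deepwell: bystander: white deep-well plate, 86 x 128 x 44 mm, origin at the centre of its underside, on the bench
- tipbox: bystander: grey pipette-tip box with lid, 84 x 124 x 68 mm, origin at the centre of its underside, on the bench
- dishes: bystander: stack of three petri dishes, 90 mm across, 46 mm high, origin at the centre of its underside, on the bench
- bottle: bystander: glass reagent bottle with black cap, 62 mm across, 150 mm high, origin at the centre of its underside, on the bench
- pen: bystander: marker pen lying on the bench, 134 mm long along its x, 13 mm thick, origin under its middle
- spreader: bystander: white L-shaped plate spreader lying flat on the bench, about 165 mm long along its x, 7 mm high, origin at its underside near the middle of the stem
- tuberack: bystander: white microtube rack with a few tubes, 70 x 160 x 45 mm, origin at the centre of its underside, on the bench
Not all that is in view belongs to the job. Leave any green, pink or red look-alike of the turntable alone.

How it is judged:
By the outcome, as a careful person would: the job done as asked, in the order asked, and still so for the second after the job is handed in, with the robot touching nothing.
It also fails if it takes over 58 s, if anything falls off the work surface, if the arm or the gripper's body presses on something with over 40 N, if the wrist force passes 120 N, or if a joint passes its speed limit or range.

## Working session

There is one attempt and no reset: what is moved stays moved. The work goes in short steps, Python scripts to look and compute and a shell command to move; the robot and the scene stay as the last step left them, time stands still between calls to the robot, and variables do not carry over. Pictures are saved under pics/ and viewed, and the job is handed in when it is done.

```bash
mkdir -p pics; ls; python3 - <<'E'
from rig import sensors, eyes, robot
import cv2,json
print(sensors.sense())
for n in("scene","top"):
    c=eyes.read_camera(n); print({k:v for k,v in c.items() if k!="color"})
    cv2.imwrite(f"pics/{n}0.png",c["color"][:,:,::-1])
E
```

```text
pics
{'clock': 0.0, 'qpos': array([-9.61349130e-01,  3.85574159e-01,  6.62167042e-03, -5.09477920e-04,
       -1.19400687e+00, -2.58613546e-01]), 'qvel': array([ 0.00081517,  0.00126703,  0.00011451, -0.00120354,  0.00147419,
       -0.00035533]), 'tau': array([ 5.73446596e-04, -3.92289233e+01,  1.88404083e+01,  4.18617189e+00,
       -4.57664268e-03, -9.93366882e-06]), 'eef_pos': array([ 0.21462565, -0.5863662 ,  0.23020778]), 'tcp_rot': array([-9.33945190e-04,  5.72928845e-01,  8.19604364e-01,  5.94539853e-04]), 'force': array([-0.37046553,  0.35657762,  1.05961509]), 'torque': array([0.00083012, 0.058481  , 0.01629086]), 'opening': 1.0056889684852068}
{'fx': 488.6228118897123, 'fy': 488.6228118897123, 'cx': 249.3001382445709, 'cy': 195.6922527765932, 'eye': array([1.38626928, 0.65627862, 0.83308253]), 'attitude': array([0.38900262, 0.20109271, 0.40812089, 0.80104683])}
{'fx': 354.88449777902923, 'fy': 354.88449777902923, 'cx': 254.88468631125485, 'cy': 196.8421358721274, 'eye': array([0.42684678, 0.01050546, 0.9084145 ]), 'attitude': array([-0.70278792, -0.04518767,  0.0572372 ,  0.70765183])}
```

View pics/scene0.png

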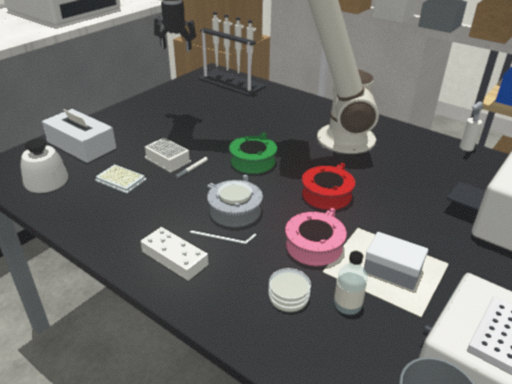

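View pics/top0.png

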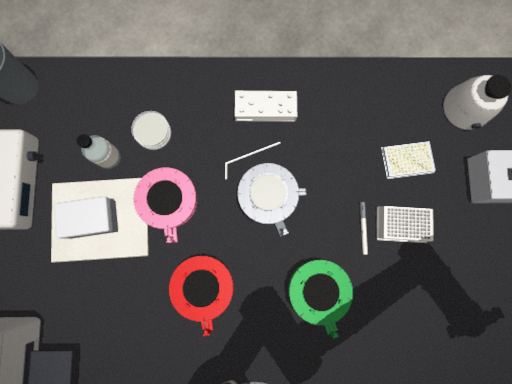

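```bash
cat > h.py <<'E'
import numpy as np, cv2
from scipy.spatial.transform import Rotation as R
from rig import sensors, eyes, robot
def rot(q): return R.from_quat([q[1],q[2],q[3],q[0]])
def unproj(c,u,v,z):
    d=rot(c["attitude"]).apply([(u-c["cx"])/c["fx"],-(v-c["cy"])/c["fy"],-1.0])
    e=c["eye"]; return e+d*(z-e[2])/d[2]
def proj(c,p):
    q=rot(c["attitude"]).inv().apply(np.asarray(p)-c["eye"])
    return np.stack([c["cx"]+c["fx"]*q[...,0]/-q[...,2], c["cy"]-c["fy"]*q[...,1]/-q[...,2]],-1)
def rectify(c,cx,cy,z,half=0.13,n=520):
    # metric view of plane z: right = -y, up = +x
    g=np.linspace(-half,half,n)
    Y,X=np.meshgrid(cy-g,cx-g)
    P=np.stack([X,Y,np.full_like(X,z)],-1)
    uv=proj(c,P.reshape(-1,3)).reshape(n,n,2).astype(np.float32)
    return cv2.remap(c["color"][:,:,::-1].copy(),uv[...,0],uv[...,1],cv2.INTER_CUBIC)
def save(n,im): cv2.imwrite(f"pics/{n}.png",im)
E
python3 - <<'E'
from h import *
c=eyes.read_camera("top")
np.set_printoptions(precision=4,suppress=True)
for u,v in[(268,194),(283,229),(303,191)]: print(unproj(c,u,v,0.056))
p=unproj(c,268,194,0.056)
a=rectify(c,p[0],p[1],0.056)
s=eyes.read_camera("scene"); b=rectify(s,p[0],p[1],0.056,n=280)
save("rect0",a);save("rect0s",b)
E
```

```text
[ 0.5581 -0.0365  0.056 ]
[ 0.4729 -0.0714  0.056 ]
[ 0.565  -0.1221  0.056 ]
```

View pics/rect0.png

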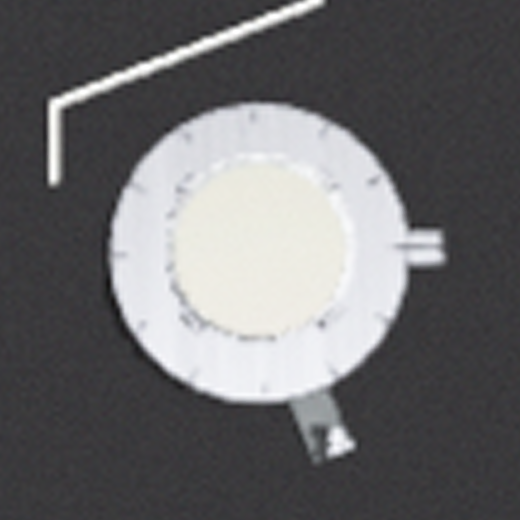

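View pics/rect0s.png

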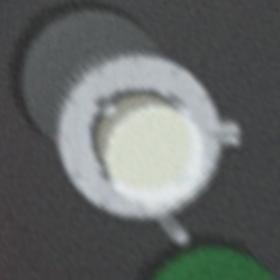

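```bash
cat >> h.py <<'E'
from scipy.optimize import least_squares
def polar(c,cx,cy,z=0.056,rs=np.arange(.060,.110,.0005),n=720):
    a=np.arange(n)*2*np.pi/n
    A,Rr=np.meshgrid(a,rs,indexing="ij")
    P=np.stack([cx+Rr*np.cos(A),cy+Rr*np.sin(A),np.full_like(A,z)],-1)
    uv=proj(c,P.reshape(-1,3)).reshape(n,len(rs),2).astype(np.float32)
    return cv2.remap(cv2.cvtColor(c["color"],cv2.COLOR_RGB2GRAY),uv[...,0],uv[...,1],cv2.INTER_LINEAR).astype(float),a,rs
E
python3 - <<'E'
from h import *
np.set_printoptions(precision=4,suppress=True)
c=eyes.read_camera("top"); s=eyes.read_camera("scene")
cx,cy=.5618,-.0365
for it in range(3):
    p,a,rs=polar(c,cx,cy)
    g=np.diff(p[:,20:50],axis=1) if 0 else np.diff(p,axis=1)
    k=np.argmin(g,axis=1); r=rs[k]+.00025
    d=np.degrees(a); ok=~(((d>190)&(d<225))|((d>255)&(d<290)))&(abs(r-.075)<.006)
    X=cx+r*np.cos(a);Y=cy+r*np.sin(a)
    f=least_squares(lambda q:np.hypot(X[ok]-q[0],Y[ok]-q[1])-q[2],[cx,cy,.075],loss="soft_l1",f_scale=.001)
    cx,cy=f.x[:2]; print(f.x,ok.sum(),np.std(f.fun))
for nm,cc in(("top",c),("scene",s)):
    p,a,rs=polar(cc,cx,cy)
    m=p[:,(rs>.079)&(rs<.091)].mean(1); mp=p[:,(rs>.095)&(rs<.105)].mean(1)
    print(nm,"tab"); print([(i//2,int(m[i])) for i in range(500,600,6)]); print("ptr",[(i//2,int(mp[i])) for i in range(370,450,6)])
for u,v in[(266,107),(277,144),(227,164),(362,205),(387,225)]: print(unproj(c,u,v,0.01))
save("polartop",cv2.resize(polar(c,cx,cy)[0],(600,720)).astype(np.uint8)[:600])
p=polar(s,cx,cy,rs=np.arange(.03,.11,.0005))[0]; save("polarscene",np.hstack([p[:360].T,p[360:].T]) .astype(np.uint8))
E
```

```text
[ 0.5615 -0.0363  0.0749] 562 0.0006256185097016087
[ 0.5615 -0.0363  0.0749] 565 0.0006482164022527743
[ 0.5615 -0.0363  0.0749] 564 0.000636403871291841
top tab
[(250, 57), (253, 58), (256, 57), (259, 57), (262, 58), (265, 93), (268, 214), (271, 202), (274, 218), (277, 166), (280, 57), (283, 58), (286, 57), (289, 58), (292, 56), (295, 58), (298, 58)]
ptr [(185, 57), (188, 57), (191, 57), (194, 101), (197, 96), (200, 129), (203, 227), (206, 122), (209, 58), (212, 57), (215, 57), (218, 56), (221, 58), (224, 56)]
scene tab
[(250, 68), (253, 71), (256, 72), (259, 70), (262, 76), (265, 117), (268, 157), (271, 150), (274, 162), (277, 142), (280, 100), (283, 74), (286, 69), (289, 69), (292, 70), (295, 69), (298, 68)]
ptr [(185, 66), (188, 66), (191, 65), (194, 64), (197, 86), (200, 133), (203, 147), (206, 96), (209, 63), (212, 64), (215, 66), (218, 67), (221, 67), (224, 67)]
[ 0.7992 -0.0369  0.01  ]
[ 0.6975 -0.0644  0.01  ]
[0.6444 0.0662 0.01  ]
[ 0.5353 -0.2798  0.01  ]
[ 0.4836 -0.3411  0.01  ]
```

View pics/polarscene.png

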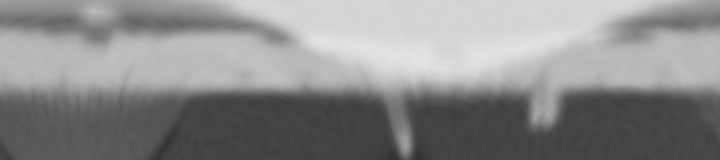

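```bash
python3 -m pendant '[{"jaw":1,"az":-10,"dz":0.35},{"jaw":1,"az":-10,"dz":0.35},{"jaw":1,"az":-10,"dz":0.35},{"jaw":1,"az":-10,"dz":0.35},{"jaw":1,"az":-10,"dz":0.35},{"jaw":1,"az":-10,"dz":0.35},{"jaw":1,"az":-10,"dz":0.3}]' 40; python3 - <<'E'
from h import *
s=sensors.sense(); r=rot(s["tcp_rot"]).as_matrix(); np.set_printoptions(precision=4,suppress=True)
print(r,s["eef_pos"],s["opening"])
t=np.array([.5295,-.1273,.10]); print(r.T@(t-s["eef_pos"])/.05, np.degrees(np.arctan2(r[1,1],r[0,1])))
E
```

```text
[[-0.3436  0.9391 -0.0003]
 [ 0.9391  0.3436  0.0007]
 [ 0.0008 -0.0001 -1.    ]] [ 0.2147 -0.5867  0.2309] 1.0013037685697772
[6.4641 9.0699 2.6228] 20.09691282639753$[0]: bad value
```

```bash
python3 -m pendant '[{"jaw":1.0,"dx":0,"dy":0,"dz":0.35,"ax":0,"ay":0,"az":-10}]' 40
```

```text
clock: 0.42
eef_pos: [0.2152, -0.5877, 0.2151]
tcp_rot: [0.001, 0.497, 0.868, -0.001]
force: [0.1, -0.1, -0.7]
opening: 0.812
```

```bash
python3 -m pendant '[{"jaw":1,"dx":0,"dy":0,"dz":0.35,"ax":0,"ay":0,"az":-10},{"jaw":1,"dx":0,"dy":0,"dz":0.35,"ax":0,"ay":0,"az":-10},{"jaw":1,"dx":0,"dy":0,"dz":0.35,"ax":0,"ay":0,"az":-10},{"jaw":1,"dx":0,"dy":0,"dz":0.35,"ax":0,"ay":0,"az":-10},{"jaw":1,"dx":0,"dy":0,"dz":0.35,"ax":0,"ay":0,"az":-10},{"jaw":1,"dx":0,"dy":0,"dz":0.35,"ax":0,"ay":0,"az":-10},{"jaw":1,"dx":0,"dy":0,"dz":0,"ax":0,"ay":0,"az":0}]' 40; python3 - <<'E'
from h import *
s=sensors.sense(); r=rot(s["tcp_rot"]).as_matrix(); np.set_printoptions(precision=4,suppress=True)
print(s["eef_pos"],s["opening"],s["qpos"])
t=np.array([.5295,-.1273,.10]); print(r.T@(t-s["eef_pos"])/.05, np.degrees(np.arctan2(r[1,1],r[0,1])))
E
```

```text
clock: 1.3
eef_pos: [0.2142, -0.586, 0.1073]
tcp_rot: [-0.001, 0.0, 1.0, 0.002]
force: [-0.3, 0.4, -0.2]
opening: 0.004
[ 0.2142 -0.586   0.1073] 0.004292593736761042 [-0.9614  0.4924 -0.152  -0.0003 -0.93    0.9611]
[-6.3009  9.177   0.1623] 89.97163695781498
```

```bash
python3 -m pendant '[{"jaw":1,"dx":-0.3,"dy":0.45,"dz":0,"ax":0,"ay":0,"az":0},{"jaw":1,"dx":-0.55,"dy":0.8,"dz":0,"ax":0,"ay":0,"az":0},{"jaw":1,"dx":-0.55,"dy":0.8,"dz":0,"ax":0,"ay":0,"az":0},{"jaw":1,"dx":-0.55,"dy":0.8,"dz":0,"ax":0,"ay":0,"az":0},{"jaw":1,"dx":-0.55,"dy":0.8,"dz":0,"ax":0,"ay":0,"az":0},{"jaw":1,"dx":-0.55,"dy":0.8,"dz":0,"ax":0,"ay":0,"az":0},{"jaw":1,"dx":-0.55,"dy":0.8,"dz":0,"ax":0,"ay":0,"az":0},{"jaw":1,"dx":-0.55,"dy":0.8,"dz":0,"ax":0,"ay":0,"az":0},{"jaw":1,"dx":-0.55,"dy":0.8,"dz":0,"ax":0,"ay":0,"az":0},{"jaw":1,"dx":-0.55,"dy":0.8,"dz":0,"ax":0,"ay":0,"az":0},{"jaw":1,"dx":-0.55,"dy":0.8,"dz":0,"ax":0,"ay":0,"az":0},{"jaw":1,"dx":-0.5,"dy":0.72,"dz":0.15,"ax":0,"ay":0,"az":0},{"jaw":1,"dx":0,"dy":0,"dz":0,"ax":0,"ay":0,"az":0}]' 40; python3 - <<'E'
from h import *
s=sensors.sense(); r=rot(s["tcp_rot"]).as_matrix(); np.set_printoptions(precision=4,suppress=True)
print(s["eef_pos"],s["opening"],s["force"],s["qpos"])
t=np.array([.5295,-.1273,.10]); print(r.T@(t-s["eef_pos"])/.05, np.degrees(np.arctan2(r[1,1],r[0,1])))
c=eyes.read_camera("scene"); t=eyes.read_camera("top")
u,v=proj(c,np.array([.5615,-.0363,.056])).astype(int)
b=c["color"][max(0,v-110):v+90,u-130:u+130,::-1]
save("p1s",cv2.resize(b,None,fx=3,fy=3)[:600,:780]); save("p1t",t["color"][:,:,::-1])
E
```

```text
clock: 2.92
eef_pos: [0.531, -0.1258, 0.1019]
tcp_rot: [0.001, -0.001, 1.0, -0.0]
force: [0.1, -0.1, -0.2]
opening: -0.002
[ 0.531  -0.1258  0.1019] -0.0021371516134658696 [ 0.068  -0.094  -0.2222] [ 0.0648  0.3818 -0.3609  0.0004 -0.8263 -0.062 ]
[ 0.031  -0.0303  0.0381] 90.17112147010859
```

View pics/p1s.png

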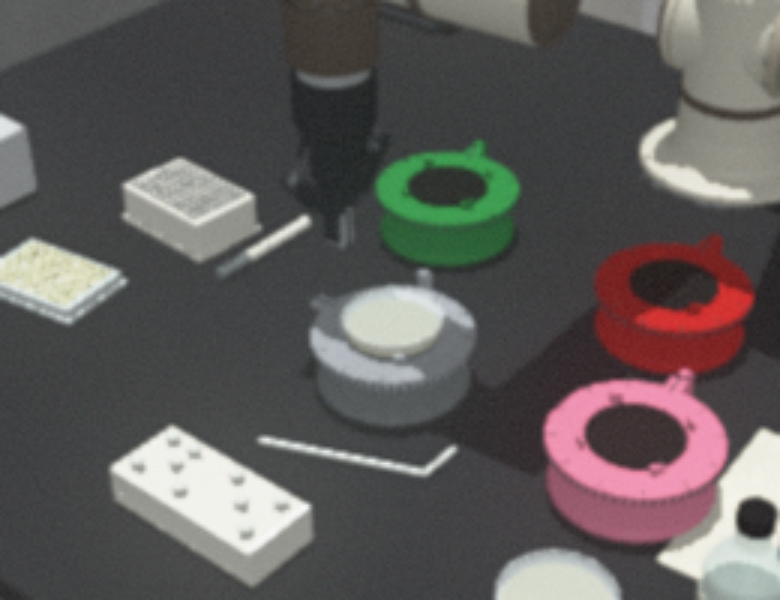

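View pics/p1t.png

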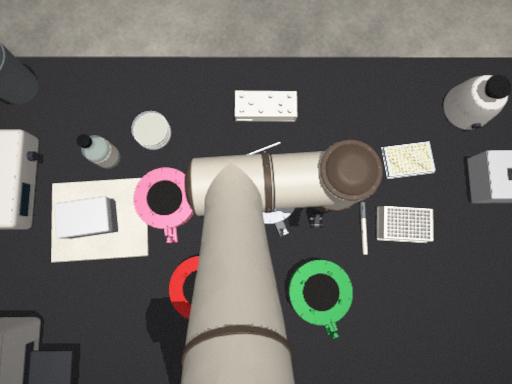

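```bash
python3 -m pendant '[{"jaw":1,"dx":0,"dy":0.46,"dz":0.4,"ax":0,"ay":0,"az":0},{"jaw":1,"dx":0,"dy":0,"dz":0.4,"ax":0,"ay":0,"az":0},{"jaw":1,"dx":0,"dy":0,"dz":0,"ax":0,"ay":0,"az":0}]' 40;  python3 -m pendant '[{"jaw":1,"dx":0,"dy":0,"dz":0.06,"ax":0,"ay":0,"az":0},{"jaw":1,"dx":0,"dy":0,"dz":0,"ax":0,"ay":0,"az":0}]'
```

```text
clock: 3.4
eef_pos: [0.5274, -0.1058, 0.0606]
tcp_rot: [-0.002, 0.0, 1.0, -0.0]
force: [0.1, 0.8, 0.2]
opening: -0.002
clock: 3.65
eef_pos: [0.5293, -0.1054, 0.0591]
tcp_rot: [0.001, -0.0, 1.0, 0.0]
force: [-0.2, 0.5, -0.1]
opening: -0.003
```

```bash
for i in 1; do python3 -m pendant '[{"jaw":1,"dx":0,"dy":0,"dz":0.03,"ax":0,"ay":0,"az":0},{"jaw":1,"dx":0,"dy":0,"dz":0,"ax":0,"ay":0,"az":0}]';  python3 -m pendant '[{"jaw":1,"dx":0,"dy":0,"dz":0.03,"ax":0,"ay":0,"az":0},{"jaw":1,"dx":0,"dy":0,"dz":0,"ax":0,"ay":0,"az":0}]'; python3 -m pendant '[{"jaw":1,"dx":0,"dy":0,"dz":0.02,"ax":0,"ay":0,"az":0},{"jaw":1,"dx":0,"dy":0,"dz":0,"ax":0,"ay":0,"az":0}]'; done
```

```text
clock: 3.9
eef_pos: [0.529, -0.1049, 0.057]
tcp_rot: [0.0, -0.001, 1.0, 0.0]
force: [-1.0, 0.0, -0.7]
opening: 0.002
clock: 4.15
eef_pos: [0.5296, -0.105, 0.0561]
tcp_rot: [0.001, -0.001, 1.0, -0.0]
force: [-0.4, -0.9, 4.6]
opening: -0.001
clock: 4.4
eef_pos: [0.5303, -0.1053, 0.056]
tcp_rot: [0.001, -0.001, 1.0, -0.0]
force: [-1.1, -1.4, 9.6]
opening: -0.002
```

```bash
python3 -m pendant '[{"jaw":1,"dx":0,"dy":0,"dz":-0.2,"ax":0,"ay":0,"az":0},{"jaw":1,"dx":0,"dy":-0.43,"dz":0,"ax":0,"ay":0,"az":0},{"jaw":1,"dx":0,"dy":0,"dz":0,"ax":0,"ay":0,"az":0},{"jaw":1,"dx":0,"dy":0,"dz":0.3,"ax":0,"ay":0,"az":0},{"jaw":1,"dx":0,"dy":0,"dz":0,"ax":0,"ay":0,"az":0}]'; python3 - <<'E'
from h import *
c=eyes.read_camera("scene")
u,v=proj(c,np.array([.5615,-.0363,.056])).astype(int)
b=c["color"][v-60:v+40,u-65:u+65,::-1]
save("p2s",cv2.resize(b,None,fx=6,fy=6))
p,a,rs=polar(c,.5615,-.0363)
m=p[:,(rs>.079)&(rs<.091)].mean(1); mp=p[:,(rs>.095)&(rs<.103)].mean(1)
print([(i//2,int(m[i])) for i in range(480,600,6)])
i=np.arange(380,440); w=np.clip(mp[i]-80,0,None); print("ptr",(w*i/2).sum()/w.sum())
E
```

```text
clock: 5.03
eef_pos: [0.5275, -0.1259, 0.0475]
tcp_rot: [-0.002, -0.001, 1.0, 0.0]
force: [-0.0, 0.7, 0.1]
opening: -0.007
[(240, 69), (243, 81), (246, 87), (249, 96), (252, 84), (255, 73), (258, 81), (261, 94), (264, 94), (267, 101), (270, 105), (273, 90), (276, 73), (279, 68), (282, 67), (285, 67), (288, 67), (291, 66), (294, 67), (297, 67)]
ptr 201.75659301496793
```

View pics/p2s.png

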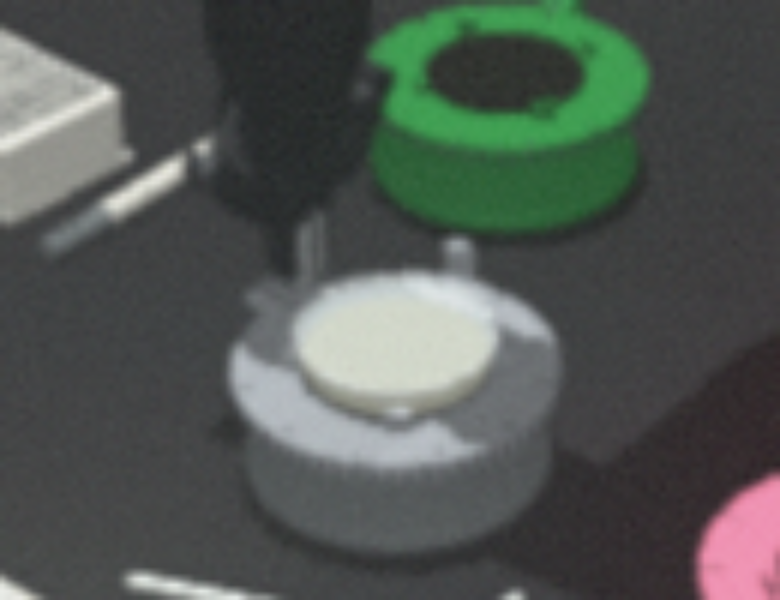

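```bash
python3 -m pendant '[{"jaw":1,"dx":-0.3,"dy":0,"dz":0,"ax":0,"ay":0,"az":0},{"jaw":1,"dx":-0.7,"dy":0,"dz":0,"ax":0,"ay":0,"az":0},{"jaw":1,"dx":-0.7,"dy":0,"dz":0,"ax":0,"ay":0,"az":0},{"jaw":1,"dx":-0.4,"dy":-0.1,"dz":-0.5,"ax":0,"ay":0,"az":0},{"jaw":1,"dx":0,"dy":0,"dz":-0.4,"ax":0,"ay":0,"az":0},{"jaw":1,"dx":0.4,"dy":0.25,"dz":0,"ax":0,"ay":0,"az":0},{"jaw":1,"dx":0.4,"dy":0.25,"dz":0,"ax":0,"ay":0,"az":0}]'; python3 - <<'E'
from h import *
import pickle
L=[]
for i in range(6):
    t=sensors.sense()["clock"]; c=eyes.read_camera("scene"); L.append((t,c)); 
print(sensors.sense()["eef_pos"])
pickle.dump(L,open("L1.pkl","wb"))
out=[]
for t,c in L:
    p,a,rs=polar(c,.5615,-.0363,rs=np.arange(.06,.1,.0005)); out.append(p.T)
    u,v=proj(c,np.array([.5615,-.0363,.056])).astype(int)
print([round(t,3) for t,_ in L])
save("pol1",np.vstack(out).astype(np.uint8)[:600])
b=[cv2.resize(c["color"][v-45:v+35,u-55:u+55,::-1],None,fx=3.5,fy=3.5) for t,c in (L[0],L[1],L[2],L[5])]
save("b1",np.vstack([np.hstack(b[:2]),np.hstack(b[2:])]))
E
```

```text
clock: 5.95
eef_pos: [0.5951, -0.1058, 0.0948]
tcp_rot: [0.001, -0.001, 1.0, 0.0]
force: [0.2, 1.0, -0.0]
opening: -0.003
[ 0.59533275 -0.10637965  0.09457749]
[5.95, 6.0, 6.05, 6.1, 6.15, 6.2]
```

View pics/pol1.png

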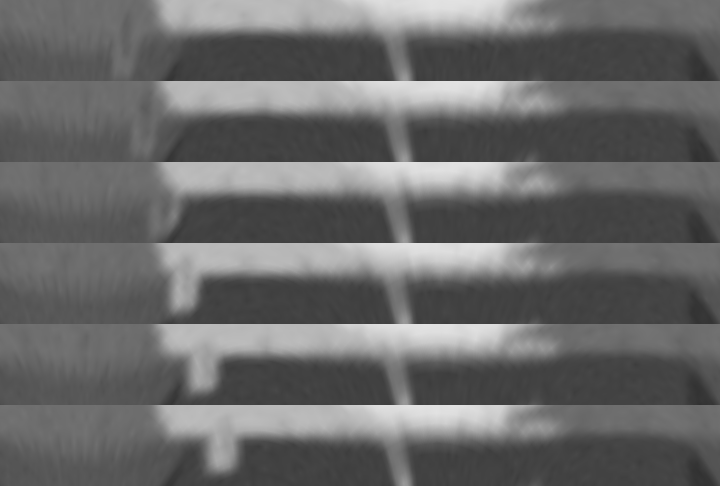

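View pics/b1.png

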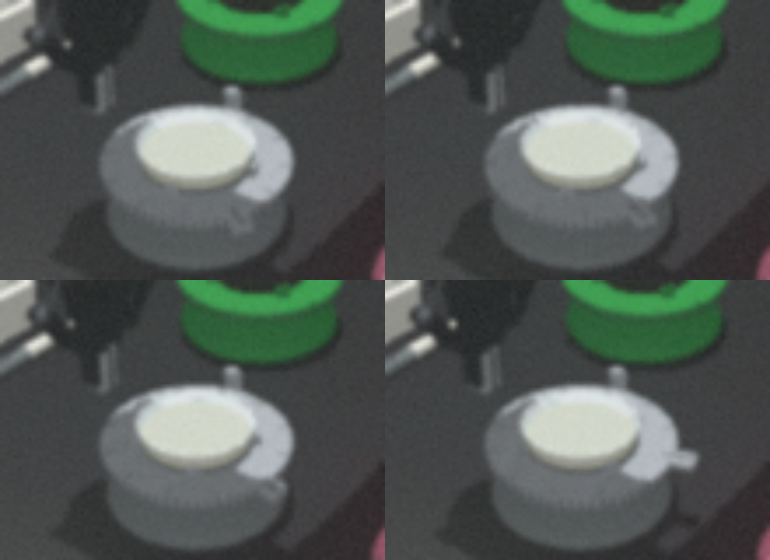

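```bash
cat > track.py <<'E'
from h import *
import json,os
C=(.5615,-.0363)
def ang(c,plot=None):
    p,a,rs=polar(c,*C,rs=np.arange(.08,.0905,.0005))
    m=p.mean(1)
    # tab width profile: 16mm at r85 -> ~11deg = 22 samples; matched filter in clean dark sector
    k=np.concatenate([-np.ones(8)/16,np.ones(20)/20,-np.ones(8)/16])
    f=np.convolve(m,k[::-1],mode="same")
    lo,hi=2*90,2*252
    seg=f[lo:hi].copy(); 
    d=np.arange(lo,hi)/2
    seg[(d>193)&(d<209)]=-99
    i=np.argmax(seg); 
    return d[i],seg[i],m
def burst(n):
    out=[]
    for i in range(n):
        t=sensors.sense()["clock"]; c=eyes.read_camera("scene"); a,s,m=ang(c)
        j=np.arange(int(a*2)-22,int(a*2)+23); w=np.clip(m[j]-(m[j].min()+.35*np.ptp(m[j])),0,None); ac=(w*j/2).sum()/w.sum()
        out.append((t,ac,s)); print(round(t,3),round(a,1),round(ac,2),round(s,1))
    with open("log.jsonl","a") as f:
        for o in out: f.write(json.dumps([float(x) for x in o])+"\n")
    return out
E
python3 - <<'E'
from track import *
import pickle
for t,c in pickle.load(open("L1.pkl","rb")):
    a,s,m=ang(c); j=np.arange(int(a*2)-22,int(a*2)+23); w=np.clip(m[j]-(m[j].min()+.35*np.ptp(m[j])),0,None); print(round(t,3),a,(w*j/2).sum()/w.sum(),s)
mp=polar(c,*C,rs=np.arange(.095,.1,.0005))[0].mean(1); i=np.arange(380,440); w=np.clip(mp[i]-80,0,None); print("ptr",(w*i/2).sum()/w.sum())
E
python3 -m pendant '[{"jaw":1,"dx":0.05,"dy":0.1,"dz":0.2,"ax":0,"ay":0,"az":0},{"jaw":1,"dx":0,"dy":0,"dz":0.2,"ax":0,"ay":0,"az":0},{"jaw":1,"dx":0,"dy":0,"dz":0.15,"ax":0,"ay":0,"az":0},{"jaw":1,"dx":0,"dy":0,"dz":0,"ax":0,"ay":0,"az":0}]'
```

```text
5.95 221.5 221.79753117841688 1.202380952380956
6.0 117.5 114.80222222222218 1.1035714285714313
6.05 90.0 84.71999508580933 8.973809523809528
6.1 92.0 91.2532183939868 43.13214285714287
6.15 101.5 100.82721228375648 39.38035714285714
6.2 110.5 110.51664449393863 37.41904761904763
ptr 201.46021371511569
clock: 6.75
eef_pos: [0.5909, -0.1014, 0.0656]
tcp_rot: [-0.001, -0.001, 1.0, -0.0]
force: [-0.1, 0.1, -0.2]
opening: -0.002
```

```bash
python3 - <<'E'
from h import *
c=dict(fx=354.88449777902923,fy=354.88449777902923,cx=254.88468631125485,cy=196.8421358721274,eye=np.array([.42684678,.01050546,.9084145]),attitude=np.array([-0.70278792,-0.04518767,0.0572372,0.70765183]),color=cv2.imread("pics/top0.png")[:,:,::-1])
s=dict(fx=488.6228118897123,fy=488.6228118897123,cx=249.3001382445709,cy=195.6922527765932,eye=np.array([1.38626928,0.65627862,0.83308253]),attitude=np.array([0.38900262,0.20109271,0.40812089,0.80104683]),color=cv2.imread("pics/scene0.png")[:,:,::-1])
ims=[]
for k in(c,s):
    im=rectify(k,.4745,-.0735,.056,half=.03,n=390).copy()
    n=390;sc=(n-1)/.06
    def px(x,y): return int(round((n-1)/2-(y+.0735)*sc)),int(round((n-1)/2-(x-.4745)*sc))
    for d in(200,202,204,206):
        t=np.radians(d)
        cv2.line(im,px(.5615+.085*np.cos(t),-.0363+.085*np.sin(t)),px(.5615+.115*np.cos(t),-.0363+.115*np.sin(t)),(0,0,255) if d!=204 else (0,255,0),1)
    for r in(.092,.095,.106):
        pts=np.array([px(.5615+r*np.cos(t),-.0363+r*np.sin(t)) for t in np.radians(np.arange(190,220))]); cv2.polylines(im,[pts],False,(255,100,0),1)
    ims.append(im)
save("ptr",np.hstack(ims))
E
```

```text
(no output)
```

View pics/ptr.png

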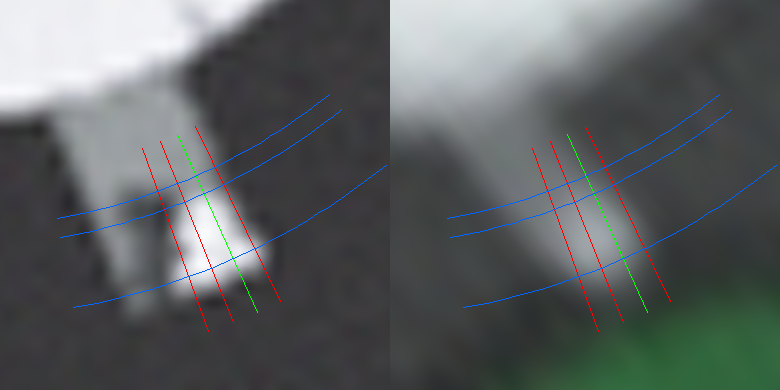

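```bash
python3 -m pendant '[{"jaw":1,"dx":0,"dy":0,"dz":0.05,"ax":0,"ay":0,"az":0},{"jaw":1,"dx":0,"dy":0,"dz":0,"ax":0,"ay":0,"az":0},{"jaw":1,"dx":0,"dy":0,"dz":0,"ax":0,"ay":0,"az":0},{"jaw":1,"dx":0,"dy":0,"dz":0,"ax":0,"ay":0,"az":0},{"jaw":1,"dx":0,"dy":0,"dz":0,"ax":0,"ay":0,"az":0},{"jaw":1,"dx":0,"dy":0,"dz":0,"ax":0,"ay":0,"az":0},{"jaw":1,"dx":0,"dy":0,"dz":0,"ax":0,"ay":0,"az":0},{"jaw":1,"dx":0,"dy":0,"dz":0,"ax":0,"ay":0,"az":0},{"jaw":1,"dx":0,"dy":0,"dz":0,"ax":0,"ay":0,"az":0},{"jaw":1,"dx":0,"dy":0,"dz":0,"ax":0,"ay":0,"az":0}]'
python3 - <<'E'
from track import *
o=burst(10)
E
```

```text
clock: 8.0
eef_pos: [0.5914, -0.1013, 0.0643]
tcp_rot: [-0.0, -0.001, 1.0, -0.0]
force: [0.1, 0.3, -0.9]
opening: -0.001
8.0 240.0 239.04 2.1
8.05 234.0 231.64 1.9
8.1 90.5 87.09 20.1
8.15 95.0 93.75 42.3
8.2 102.0 101.21 40.2
8.25 109.5 108.96 38.2
8.3 117.5 116.75 36.4
8.35 125.5 124.36 38.7
8.4 130.5 131.66 39.1
8.45 141.0 139.79 34.1
```

```bash
python3 -m pendant '[{"jaw":1,"dx":0,"dy":0,"dz":0.1,"ax":0,"ay":0,"az":0}]'; python3 -c "
from h import *
s=sensors.sense();print(s['eef_pos'],s['qvel'],s['force'])"
python3 -m pendant '[{"jaw":1,"dx":0,"dy":0,"dz":0,"ax":0,"ay":0,"az":0}]';python3 -m pendant '[{"jaw":1,"dx":0,"dy":0,"dz":0,"ax":0,"ay":0,"az":0}]'; cat log.jsonl
```

```text
clock: 8.62
eef_pos: [0.5918, -0.1012, 0.0595]
tcp_rot: [0.0, -0.001, 1.0, 0.0]
force: [0.1, -0.3, 0.6]
opening: -0.001
[ 0.59176948 -0.10124682  0.05950521] [ 0.00186501  0.05900797 -0.04353726 -0.00477233  0.09119791 -0.00040154] [ 0.11450743 -0.32161133  0.63074211]
clock: 8.75
eef_pos: [0.591, -0.1013, 0.0587]
tcp_rot: [-0.001, -0.001, 1.0, 0.0]
force: [-0.0, 0.4, 1.1]
opening: -0.0
clock: 8.88
eef_pos: [0.5914, -0.1013, 0.0592]
tcp_rot: [-0.0, -0.001, 1.0, -0.0]
force: [0.2, 0.2, -0.4]
opening: -0.003
[8.0, 239.03527832031253, 2.054761904761911]
[8.05, 231.64188163884674, 1.8994047619047674]
[8.1, 87.09455400056545, 20.124404761904763]
[8.15, 93.74604893332719, 42.34642857142858]
[8.2, 101.20912781604608, 40.19285714285715]
[8.25, 108.96273884859963, 38.20595238095238]
[8.3, 116.75023458455885, 36.4375]
[8.35, 124.36350436034206, 38.70833333333336]
[8.4, 131.66170562537826, 39.06190476190476]
[8.45, 139.79048721321556, 34.12678571428571]
```

```bash
python3 -m pendant '[{"jaw":1,"dx":0,"dy":0,"dz":0,"ax":0,"ay":0,"az":0},{"jaw":1,"dx":0,"dy":0,"dz":0,"ax":0,"ay":0,"az":0},{"jaw":1,"dx":0,"dy":0,"dz":0,"ax":0,"ay":0,"az":0},{"jaw":1,"dx":0,"dy":0,"dz":0,"ax":0,"ay":0,"az":0},{"jaw":1,"dx":0,"dy":0,"dz":0,"ax":0,"ay":0,"az":0},{"jaw":1,"dx":0,"dy":0,"dz":0,"ax":0,"ay":0,"az":0},{"jaw":1,"dx":0,"dy":0,"dz":0,"ax":0,"ay":0,"az":0},{"jaw":1,"dx":0,"dy":0,"dz":0,"ax":0,"ay":0,"az":0},{"jaw":1,"dx":0,"dy":0,"dz":0,"ax":0,"ay":0,"az":0},{"jaw":1,"dx":0,"dy":0,"dz":0,"ax":0,"ay":0,"az":0},{"jaw":1,"dx":0,"dy":0,"dz":0,"ax":0,"ay":0,"az":0},{"jaw":1,"dx":0,"dy":0,"dz":0,"ax":0,"ay":0,"az":0},{"jaw":1,"dx":0,"dy":0,"dz":0,"ax":0,"ay":0,"az":0},{"jaw":1,"dx":0,"dy":0,"dz":0,"ax":0,"ay":0,"az":0},{"jaw":1,"dx":0,"dy":0,"dz":0,"ax":0,"ay":0,"az":0}]'
python3 - <<'E'
from track import *
o=burst(6)
E
```

```text
clock: 10.75
eef_pos: [0.5914, -0.1013, 0.0593]
tcp_rot: [-0.0, -0.001, 1.0, -0.0]
force: [0.1, -0.4, 0.2]
opening: 0.002
10.75 92.5 90.68 38.7
10.8 95.5 94.36 43.8
10.85 100.5 99.91 40.3
10.9 106.5 105.63 37.8
10.95 112.0 111.2 38.2
11.0 117.5 116.91 36.8
```

```bash
cat > fit.py <<'E'
import json,numpy as np
from scipy.optimize import least_squares
D=[(6.15,100.83),(6.2,110.52)]
for l in open("log.jsonl"):
    t,a,s=json.loads(l)
    if s>30 and a>93: D.append((t,a))
D=np.array(D); T=D[:,0]; A=np.radians(D[:,1])
# unwrap turns by big time gaps
k=np.concatenate([[0],np.cumsum(np.diff(T)>1)]); A=A+2*np.pi*k
def th(q,t):
    t=t-T[0]; a=q[2]; b=q[3]; return q[0]+(q[1]+b/a)*(1-np.exp(-a*t))/a-b/a*t
def om(q,t):
    t=t-T[0]; a=q[2]; b=q[3]; return (q[1]+b/a)*np.exp(-a*t)-b/a
def run(a=None):
    pr=lambda q:np.array([(q[2]-.1)/.03,(q[3]-.1)/.03]) if a is None else np.array([(q[2]-a)*1e4])
    return least_squares(lambda q:np.r_[(th(q,T)-A)/.01,pr(q)],[A[0],3.4,.1,.1]).x
def report(kcross,ptr=203.7):
    tgt=np.radians(ptr)+2*np.pi*kcross
    for a in(None,.06,.08,.1,.12):
        q=run(a); t=np.linspace(T[-1],T[-1]+25,25001); o=om(q,t); x=th(q,t); ok=o>0
        i=np.argmax(x>=tgt); e=np.argmax(o<=0)
        print(a,q.round(3),"cross",t[i].round(3),"om",o[i].round(3),"stop",t[e].round(2),np.degrees(x[e]-tgt).round(0),"resid deg",np.degrees(np.std(th(q,T)-A)).round(2))
E
python3 -c "
from fit import *
print(k[-1]); report(2); report(3)"; tail -6 log.jsonl
```

```text
2
None [1.759 3.414 0.078 0.091] cross 11.806 om 1.784 stop 23.73 517.0 resid deg 0.21
0.06 [1.76  3.404 0.06  0.138] cross 11.814 om 1.76 stop 21.28 433.0 resid deg 0.22
0.08 [1.759 3.415 0.08  0.085] cross 11.805 om 1.787 stop 24.15 530.0 resid deg 0.21
0.1 [1.759 3.427 0.1   0.032] cross 11.797 om 1.812 stop 30.84 692.0 resid deg 0.21
0.12 [ 1.759  3.439  0.12  -0.021] cross 11.789 om 1.835 stop 11.0 -87.0 resid deg 0.21
None [1.759 3.414 0.078 0.091] cross 16.681 om 0.853 stop 23.73 157.0 resid deg 0.21
0.06 [1.76  3.404 0.06  0.138] cross 17.174 om 0.644 stop 21.28 73.0 resid deg 0.22
0.08 [1.759 3.415 0.08  0.085] cross 16.633 om 0.875 stop 24.15 170.0 resid deg 0.21
0.1 [1.759 3.427 0.1   0.032] cross 16.292 om 1.041 stop 30.84 332.0 resid deg 0.21
0.12 [ 1.759  3.439  0.12  -0.021] cross 16.046 om 1.172 stop 11.0 -447.0 resid deg 0.21
[10.75, 90.68129423660264, 38.72857142857144]
[10.8, 94.35955090490829, 43.82202380952382]
[10.85, 99.91041542803644, 40.31428571428572]
[10.9, 105.63133373160565, 37.85]
[10.95, 111.19810868040526, 38.193452380952394]
[11.0, 116.91451766792196, 36.785714285714306]
```

```bash
python3 -m pendant '[{"jaw":1,"dx":0,"dy":0,"dz":0,"ax":0,"ay":0,"az":0},{"jaw":1,"dx":0,"dy":0,"dz":0,"ax":0,"ay":0,"az":0},{"jaw":1,"dx":0,"dy":0,"dz":0,"ax":0,"ay":0,"az":0},{"jaw":1,"dx":0,"dy":0,"dz":0,"ax":0,"ay":0,"az":0},{"jaw":1,"dx":0,"dy":0,"dz":0,"ax":0,"ay":0,"az":0},{"jaw":1,"dx":0,"dy":0,"dz":0,"ax":0,"ay":0,"az":0},{"jaw":1,"dx":0,"dy":0,"dz":0,"ax":0,"ay":0,"az":0},{"jaw":1,"dx":0,"dy":0,"dz":0,"ax":0,"ay":0,"az":0},{"jaw":1,"dx":0,"dy":0,"dz":0,"ax":0,"ay":0,"az":0},{"jaw":1,"dx":0,"dy":0,"dz":0,"ax":0,"ay":0,"az":0},{"jaw":1,"dx":0,"dy":0,"dz":0,"ax":0,"ay":0,"az":0},{"jaw":1,"dx":0,"dy":0,"dz":0,"ax":0,"ay":0,"az":0},{"jaw":1,"dx":0,"dy":0,"dz":0,"ax":0,"ay":0,"az":0},{"jaw":1,"dx":0,"dy":0,"dz":0,"ax":0,"ay":0,"az":0},{"jaw":1,"dx":0,"dy":0,"dz":0,"ax":0,"ay":0,"az":0},{"jaw":1,"dx":0,"dy":0,"dz":0,"ax":0,"ay":0,"az":0},{"jaw":1,"dx":0,"dy":0,"dz":0,"ax":0,"ay":0,"az":0},{"jaw":1,"dx":0,"dy":0,"dz":0,"ax":0,"ay":0,"az":0},{"jaw":1,"dx":0,"dy":0,"dz":0,"ax":0,"ay":0,"az":0},{"jaw":1,"dx":0,"dy":0,"dz":0,"ax":0,"ay":0,"az":0}]'
python3 -m pendant '[{"jaw":1,"dx":0,"dy":0,"dz":0,"ax":0,"ay":0,"az":0},{"jaw":1,"dx":0,"dy":0,"dz":0,"ax":0,"ay":0,"az":0},{"jaw":1,"dx":0,"dy":0,"dz":0,"ax":0,"ay":0,"az":0},{"jaw":1,"dx":0,"dy":0,"dz":0,"ax":0,"ay":0,"az":0},{"jaw":1,"dx":0,"dy":0,"dz":0,"ax":0,"ay":0,"az":0},{"jaw":1,"dx":0,"dy":0,"dz":0,"ax":0,"ay":0,"az":0},{"jaw":1,"dx":0,"dy":0,"dz":0,"ax":0,"ay":0,"az":0},{"jaw":1,"dx":0,"dy":0,"dz":0,"ax":0,"ay":0,"az":0},{"jaw":1,"dx":0,"dy":0,"dz":0,"ax":0,"ay":0,"az":0},{"jaw":1,"dx":0,"dy":0,"dz":0,"ax":0,"ay":0,"az":0}]'
python3 - <<'E'
from track import *
o=burst(4)
E
```

```text
clock: 13.55
eef_pos: [0.5915, -0.1013, 0.0593]
tcp_rot: [0.0, -0.001, 1.0, -0.0]
force: [-0.3, -0.3, -0.2]
opening: -0.001
clock: 14.8
eef_pos: [0.5914, -0.1013, 0.0593]
tcp_rot: [-0.0, -0.001, 1.0, 0.0]
force: [-0.7, 0.2, 0.5]
opening: -0.003
14.8 97.5 96.79 42.3
14.85 100.5 100.12 41.1
14.9 104.0 103.39 43.7
14.95 107.5 106.79 41.8
```

```bash
python3 -m pendant '[{"jaw":1,"dx":0,"dy":0,"dz":0,"ax":0,"ay":0,"az":0},{"jaw":1,"dx":0,"dy":0,"dz":0,"ax":0,"ay":0,"az":0},{"jaw":1,"dx":0,"dy":0,"dz":0,"ax":0,"ay":0,"az":0},{"jaw":1,"dx":0,"dy":0,"dz":0,"ax":0,"ay":0,"az":0},{"jaw":1,"dx":0,"dy":0,"dz":0,"ax":0,"ay":0,"az":0}]'
python3 - <<'E'
from track import *
o=burst(4)
import fit
E
python3 - <<'E'
from fit import *
# last pass gap <1 s keeps same turn
print(k[-1]); report(3)
q=run(); print(np.degrees(th(q,T)-A).round(2))
E
```

```text
clock: 15.62
eef_pos: [0.5914, -0.1013, 0.0593]
tcp_rot: [-0.0, -0.001, 1.0, -0.0]
force: [0.0, -0.8, -0.5]
opening: 0.005
15.625 149.5 149.11 40.6
15.675 152.0 152.04 37.2
15.725 156.0 155.2 39.5
15.775 158.5 157.98 37.0
3
None [1.76  3.415 0.08  0.084] cross 16.617 om 0.881 stop 24.24 173.0 resid deg 0.17
0.06 [1.785 3.37  0.06  0.125] cross 16.687 om 0.812 stop 22.16 120.0 resid deg 0.9
0.08 [1.76  3.414 0.08  0.084] cross 16.618 om 0.88 stop 24.21 172.0 resid deg 0.18
0.1 [1.736 3.46  0.1   0.043] cross 16.56 om 0.941 stop 28.08 252.0 resid deg 0.86
0.12 [1.713e+00 3.506e+00 1.200e-01 3.000e-03] cross 16.51 om 0.996 stop 15.78 -44.0 resid deg 1.71
[ 0.    0.07 -0.51 -0.1  -0.03 -0.04  0.08  0.48 -0.   -0.23  0.    0.03
  0.18  0.15 -0.11 -0.07  0.02 -0.06  0.08  0.11 -0.1   0.04]
```

```bash
python3 -m pendant '[{"jaw":1,"dx":0,"dy":0,"dz":0,"ax":0,"ay":0,"az":0},{"jaw":1,"dx":0,"dy":0,"dz":0,"ax":0,"ay":0,"az":0},{"jaw":1,"dx":0,"dy":0,"dz":0,"ax":0,"ay":0,"az":0},{"jaw":1,"dx":0,"dy":0,"dz":0,"ax":0,"ay":0,"az":0},{"jaw":1,"dx":0,"dy":0,"dz":0,"ax":0,"ay":0,"az":0}]'
python3 -c "
from track import *
print(sensors.sense()['clock']); c=eyes.read_camera('scene'); print(sensors.sense()['clock'])"
python3 -m pendant '[{"jaw":1,"dx":0,"dy":0,"dz":0.11,"ax":0,"ay":0,"az":0},{"jaw":1,"dx":0,"dy":0,"dz":0,"ax":0,"ay":0,"az":0},{"jaw":1,"dx":0,"dy":0,"dz":0,"ax":0,"ay":0,"az":0}]'
python3 - <<'E'
from h import *
s=eyes.read_camera("scene"); 
p=polar(s,.5615,-.0363,rs=np.arange(.07,.11,.00025))[0][360:440].T
im=rectify(s,.5615,-.0363,.056,half=.12,n=560).copy()
n=560;sc=(n-1)/.24
def px(r,d):
    x=r*np.cos(np.radians(d));y=r*np.sin(np.radians(d)); return int(round((n-1)/2-y*sc)),int(round((n-1)/2-x*sc))
cv2.line(im,px(.06,203.7),px(.074,203.7),(0,0,255),1)
save("brake",im)
m=polar(s,.5615,-.0363,rs=np.arange(.08,.0905,.0005))[0].mean(1)
print([(i/2,int(m[i])) for i in range(384,432,2)])
E
```

```text
clock: 16.45
eef_pos: [0.5915, -0.1012, 0.0593]
tcp_rot: [0.0, -0.001, 1.0, 0.0]
force: [0.1, -0.4, -0.9]
opening: 0.001
16.45
16.5
clock: 16.88
eef_pos: [0.5934, -0.1008, 0.0561]
tcp_rot: [0.002, -0.002, 1.0, -0.0]
force: [-1.1, 2.8, 9.2]
opening: -0.002
[(192.0, 80), (193.0, 88), (194.0, 99), (195.0, 108), (196.0, 115), (197.0, 122), (198.0, 133), (199.0, 148), (200.0, 162), (201.0, 168), (202.0, 167), (203.0, 161), (204.0, 151), (205.0, 149), (206.0, 155), (207.0, 159), (208.0, 154), (209.0, 140), (210.0, 120), (211.0, 100), (212.0, 83), (213.0, 73), (214.0, 69), (215.0, 67)]
```

View pics/brake.png

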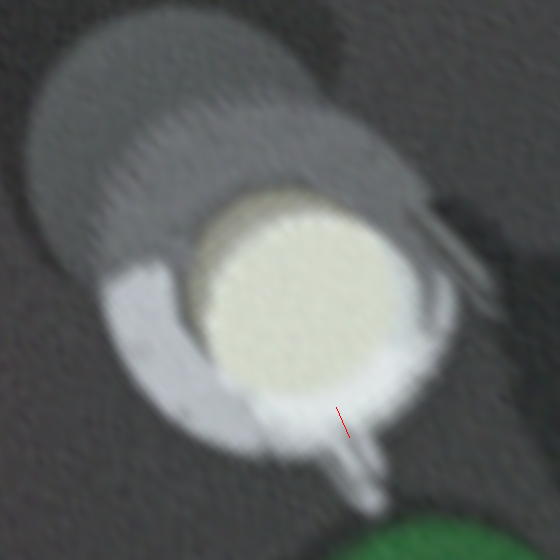

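```bash
python3 -m pendant '[{"jaw":1,"dx":0,"dy":0,"dz":-0.15,"ax":0,"ay":0,"az":0},{"jaw":1,"dx":0,"dy":0,"dz":-0.4,"ax":0,"ay":0,"az":0},{"jaw":1,"dx":0,"dy":0,"dz":-0.5,"ax":0,"ay":0,"az":0},{"jaw":1,"dx":0,"dy":0,"dz":0,"ax":0,"ay":0,"az":0}]'
cat > chk.py <<'E'
import sys
from h import *
s=eyes.read_camera("scene"); print(sensors.sense()["clock"])
m=polar(s,.5615,-.0363,rs=np.arange(.08,.0905,.0005))[0].mean(1)
print([(i/2,int(m[i])) for i in range(384,432,2)])
im=rectify(s,.4745,-.0735,.056,half=.04,n=390)
save(sys.argv[1],im)
E
python3 chk.py c1; python3 -m pendant '[{"jaw":1,"dx":0,"dy":0,"dz":0,"ax":0,"ay":0,"az":0},{"jaw":1,"dx":0,"dy":0,"dz":0,"ax":0,"ay":0,"az":0},{"jaw":1,"dx":0,"dy":0,"dz":0,"ax":0,"ay":0,"az":0},{"jaw":1,"dx":0,"dy":0,"dz":0,"ax":0,"ay":0,"az":0}]'; python3 chk.py c2
```

```text
clock: 17.42
eef_pos: [0.5927, -0.1013, 0.1082]
tcp_rot: [0.002, -0.001, 1.0, 0.0]
force: [-0.8, -0.2, -0.0]
opening: 0.002
17.475
[(192.0, 86), (193.0, 104), (194.0, 127), (195.0, 150), (196.0, 165), (197.0, 170), (198.0, 165), (199.0, 155), (200.0, 150), (201.0, 153), (202.0, 159), (203.0, 160), (204.0, 154), (205.0, 137), (206.0, 115), (207.0, 94), (208.0, 79), (209.0, 72), (210.0, 71), (211.0, 70), (212.0, 69), (213.0, 68), (214.0, 68), (215.0, 68)]
clock: 17.98
eef_pos: [0.5913, -0.1013, 0.1059]
tcp_rot: [-0.0, -0.001, 1.0, -0.0]
force: [1.1, 0.1, 0.5]
opening: 0.003
18.025
[(192.0, 160), (193.0, 168), (194.0, 168), (195.0, 161), (196.0, 155), (197.0, 154), (198.0, 159), (199.0, 163), (200.0, 161), (201.0, 150), (202.0, 130), (203.0, 110), (204.0, 91), (205.0, 79), (206.0, 73), (207.0, 70), (208.0, 71), (209.0, 70), (210.0, 69), (211.0, 69), (212.0, 70), (213.0, 70), (214.0, 69), (215.0, 69)]
```

```bash
python3 -m pendant '[{"jaw":1,"dx":0,"dy":0,"dz":0.6,"ax":0,"ay":0,"az":0},{"jaw":1,"dx":0,"dy":0,"dz":0.38,"ax":0,"ay":0,"az":0},{"jaw":1,"dx":0,"dy":0,"dz":0.05,"ax":0,"ay":0,"az":0},{"jaw":1,"dx":0,"dy":0,"dz":0,"ax":0,"ay":0,"az":0}]'
python3 chk.py c3; python3 -m pendant '[{"jaw":1,"dx":0,"dy":0,"dz":0,"ax":0,"ay":0,"az":0},{"jaw":1,"dx":0,"dy":0,"dz":0,"ax":0,"ay":0,"az":0}]'; python3 - <<'E'
from h import *
s=eyes.read_camera("scene"); print(sensors.sense()["clock"])
m=polar(s,.5615,-.0363,rs=np.arange(.08,.0905,.0005))[0].mean(1)
print([(i/2,int(m[i])) for i in range(360,424,2)])
E
```

```text
clock: 18.52
eef_pos: [0.5927, -0.101, 0.0561]
tcp_rot: [0.001, -0.001, 1.0, -0.0]
force: [-0.1, 0.1, 5.0]
opening: 0.001
18.575
[(192.0, 157), (193.0, 168), (194.0, 170), (195.0, 166), (196.0, 161), (197.0, 158), (198.0, 160), (199.0, 165), (200.0, 164), (201.0, 155), (202.0, 138), (203.0, 118), (204.0, 98), (205.0, 83), (206.0, 73), (207.0, 68), (208.0, 69), (209.0, 70), (210.0, 70), (211.0, 69), (212.0, 69), (213.0, 69), (214.0, 69), (215.0, 68)]
clock: 18.82
eef_pos: [0.5926, -0.1011, 0.0561]
tcp_rot: [0.001, -0.001, 1.0, -0.0]
force: [-0.4, 1.3, 6.5]
opening: 0.002
18.875
[(180.0, 65), (181.0, 66), (182.0, 67), (183.0, 67), (184.0, 67), (185.0, 67), (186.0, 68), (187.0, 72), (188.0, 80), (189.0, 95), (190.0, 116), (191.0, 141), (192.0, 160), (193.0, 170), (194.0, 170), (195.0, 164), (196.0, 160), (197.0, 158), (198.0, 161), (199.0, 164), (200.0, 164), (201.0, 155), (202.0, 137), (203.0, 117), (204.0, 98), (205.0, 84), (206.0, 75), (207.0, 70), (208.0, 70), (209.0, 70), (210.0, 70), (211.0, 70)]
```

```bash
python3 -m pendant '[{"jaw":1,"dx":-0.01,"dy":0.005,"dz":0,"ax":0,"ay":0,"az":0},{"jaw":1,"dx":-0.02,"dy":0.01,"dz":0,"ax":0,"ay":0,"az":0},{"jaw":1,"dx":-0.02,"dy":0.01,"dz":0,"ax":0,"ay":0,"az":0},{"jaw":1,"dx":-0.02,"dy":0.01,"dz":0,"ax":0,"ay":0,"az":0},{"jaw":1,"dx":-0.02,"dy":0.01,"dz":0,"ax":0,"ay":0,"az":0},{"jaw":1,"dx":-0.02,"dy":0.01,"dz":0,"ax":0,"ay":0,"az":0},{"jaw":1,"dx":-0.02,"dy":0.01,"dz":0,"ax":0,"ay":0,"az":0},{"jaw":1,"dx":-0.02,"dy":0.01,"dz":0,"ax":0,"ay":0,"az":0},{"jaw":1,"dx":-0.01,"dy":0.01,"dz":0,"ax":0,"ay":0,"az":0},{"jaw":1,"dx":0,"dy":0,"dz":0,"ax":0,"ay":0,"az":0},{"jaw":1,"dx":0,"dy":0,"dz":0,"ax":0,"ay":0,"az":0},{"jaw":1,"dx":0,"dy":0,"dz":0,"ax":0,"ay":0,"az":0}]'
cat > edge.py <<'E'
from h import *
s=eyes.read_camera("scene")
m=polar(s,.5615,-.0363,rs=np.arange(.082,.0905,.0005))[0].mean(1)
# tab edges at half level 115 between 180 and 225 deg, plus index-line minimum
h=(m[360:450]>118).nonzero()[0]; l=(360+h[0])/2; r=(360+h[-1])/2
seg=m[int(l*2)+7:int(r*2)-6]; print(round(sensors.sense()["clock"],3),"edges",l,r,"mid",(l+r)/2,"line",l+3.5+np.argmin(seg)/2, "eef",sensors.sense()["eef_pos"].round(4),"F",sensors.sense()["force"].round(1))
E
python3 edge.py
```

```text
clock: 20.38
eef_pos: [0.6004, -0.097, 0.0561]
tcp_rot: [0.001, -0.001, 1.0, -0.0]
force: [-1.1, 1.1, 5.3]
opening: -0.001
20.425 edges 196.5 209.5 mid 203.0 line 204.0 eef [ 0.6004 -0.097   0.0561] F [-0.7 -0.8  5.6]
```

```bash
python3 -m pendant '[{"jaw":1,"dx":-0.004,"dy":0,"dz":-0.004,"ax":0,"ay":0,"az":0},{"jaw":1,"dx":-0.004,"dy":0,"dz":-0.004,"ax":0,"ay":0,"az":0},{"jaw":1,"dx":-0.004,"dy":0,"dz":-0.004,"ax":0,"ay":0,"az":0},{"jaw":1,"dx":0,"dy":0,"dz":0,"ax":0,"ay":0,"az":0},{"jaw":1,"dx":0,"dy":0,"dz":0,"ax":0,"ay":0,"az":0}]'; python3 edge.py
```

```text
clock: 21.05
eef_pos: [0.6005, -0.0969, 0.0561]
tcp_rot: [0.001, -0.001, 1.0, -0.0]
force: [-0.5, 1.4, 4.7]
opening: 0.0
21.1 edges 196.5 210.0 mid 203.25 line 203.5 eef [ 0.6005 -0.0969  0.0561] F [-1.1  1.1  6.3]
```

```bash
python3 -m pendant '[{"jaw":1,"dx":-0.003,"dy":0,"dz":-0.005,"ax":0,"ay":0,"az":0},{"jaw":1,"dx":-0.003,"dy":0,"dz":-0.005,"ax":0,"ay":0,"az":0},{"jaw":1,"dx":-0.003,"dy":0,"dz":-0.005,"ax":0,"ay":0,"az":0},{"jaw":1,"dx":0,"dy":0,"dz":0,"ax":0,"ay":0,"az":0},{"jaw":1,"dx":0,"dy":0,"dz":0,"ax":0,"ay":0,"az":0}]'; python3 edge.py;python3 -m pendant '[{"jaw":1,"dx":-0.003,"dy":0,"dz":-0.004,"ax":0,"ay":0,"az":0},{"jaw":1,"dx":-0.003,"dy":0,"dz":-0.004,"ax":0,"ay":0,"az":0},{"jaw":1,"dx":-0.0,"dy":0,"dz":0,"ax":0,"ay":0,"az":0},{"jaw":1,"dx":0,"dy":0,"dz":0,"ax":0,"ay":0,"az":0},{"jaw":1,"dx":0,"dy":0,"dz":0,"ax":0,"ay":0,"az":0}]'; python3 edge.py
```

```text
clock: 21.72
eef_pos: [0.6005, -0.097, 0.0561]
tcp_rot: [-0.0, -0.001, 1.0, 0.0]
force: [-1.3, -0.0, 4.5]
opening: 0.003
21.775 edges 196.5 209.5 mid 203.0 line 203.5 eef [ 0.6004 -0.097   0.0561] F [0.1 0.7 4.8]
clock: 22.4
eef_pos: [0.6006, -0.097, 0.0562]
tcp_rot: [-0.0, -0.001, 1.0, -0.0]
force: [-0.4, 0.3, 0.6]
opening: 0.002
22.45 edges 196.5 209.5 mid 203.0 line 204.0 eef [ 0.6007 -0.0971  0.0562] F [-0.4 -0.3 -0.1]
```

```bash
python3 -m pendant '[{"jaw":1,"dx":0,"dy":0,"dz":-0.008,"ax":0,"ay":0,"az":0},{"jaw":1,"dx":0,"dy":0,"dz":-0.01,"ax":0,"ay":0,"az":0},{"jaw":1,"dx":0,"dy":0,"dz":-0.02,"ax":0,"ay":0,"az":0},{"jaw":1,"dx":0,"dy":0,"dz":-0.05,"ax":0,"ay":0,"az":0},{"jaw":1,"dx":0,"dy":0,"dz":0,"ax":0,"ay":0,"az":0}]'; python3 edge.py
```

```text
clock: 23.08
eef_pos: [0.6011, -0.097, 0.0613]
tcp_rot: [0.0, -0.001, 1.0, 0.0]
force: [-0.4, 0.3, 0.1]
opening: -0.0
23.125 edges 196.5 209.5 mid 203.0 line 204.0 eef [ 0.6009 -0.097   0.0612] F [-0.1 -0.1 -0.6]
```

```bash
python3 -m pendant '[{"jaw":1,"dx":0,"dy":0,"dz":-0.5,"ax":0,"ay":0,"az":0},{"jaw":1,"dx":0,"dy":0,"dz":-0.5,"ax":0,"ay":0,"az":0},{"jaw":1,"dx":0,"dy":0,"dz":0,"ax":0,"ay":0,"az":0},{"jaw":1,"dx":0,"dy":0,"dz":0,"ax":0,"ay":0,"az":0}]'; python3 edge.py
```

```text
clock: 23.62
eef_pos: [0.6002, -0.0969, 0.1103]
tcp_rot: [-0.001, -0.001, 1.0, 0.0]
force: [-0.7, -0.0, 0.0]
opening: 0.001
23.675 edges 196.5 209.5 mid 203.0 line 204.0 eef [ 0.6    -0.097   0.1099] F [ 0.4  0.8 -0.7]
```

```bash
python3 -m pendant '[{"jaw":1,"dx":0,"dy":-0.5,"dz":-0.3,"ax":0,"ay":0,"az":0},{"jaw":1,"dx":0.3,"dy":-0.8,"dz":-0.3,"ax":0,"ay":0,"az":0},{"jaw":1,"dx":0.5,"dy":-0.9,"dz":0,"ax":0,"ay":0,"az":0},{"jaw":1,"dx":0.5,"dy":-0.9,"dz":0,"ax":0,"ay":0,"az":0},{"jaw":1,"dx":0.5,"dy":-0.9,"dz":0,"ax":0,"ay":0,"az":0},{"jaw":1,"dx":0.5,"dy":-0.9,"dz":0,"ax":0,"ay":0,"az":0},{"jaw":1,"dx":0.5,"dy":-0.9,"dz":0,"ax":0,"ay":0,"az":0},{"jaw":1,"dx":0.5,"dy":-0.9,"dz":0,"ax":0,"ay":0,"az":0},{"jaw":1,"dx":0,"dy":0,"dz":0,"ax":0,"ay":0,"az":0}]'; python3 edge.py; python3 - <<'E'
from h import *
t=eyes.read_camera("top"); s=eyes.read_camera("scene"); save("ft",t["color"][:,:,::-1]); save("fs",s["color"][:,:,::-1])
im=rectify(t,.5,-.06,.056,half=.05,n=560).copy()
n=560;sc=(n-1)/.1
def px(r,d):
    x=.5615+r*np.cos(np.radians(d))-.5;y=-.0363+r*np.sin(np.radians(d))+.06; return int(round((n-1)/2-y*sc)),int(round((n-1)/2-x*sc))
cv2.line(im,px(.06,203.7),px(.12,203.7),(0,0,255),1); save("fr",im)
E
```

```text
clock: 24.8
eef_pos: [0.4339, -0.4345, 0.1393]
tcp_rot: [-0.001, 0.002, 1.0, 0.001]
force: [-0.4, 1.0, 0.4]
opening: 0.001
24.85 edges 197.0 209.5 mid 203.25 line 204.5 eef [ 0.4348 -0.4331  0.1394] F [ 0.6  1.  -1. ]
```

View pics/fr.png

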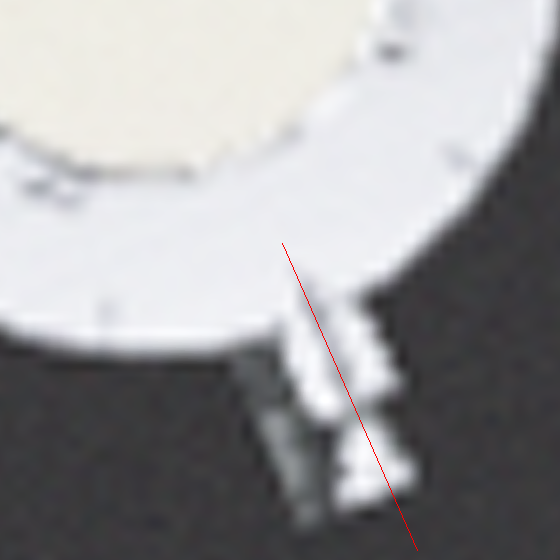

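View pics/ft.png

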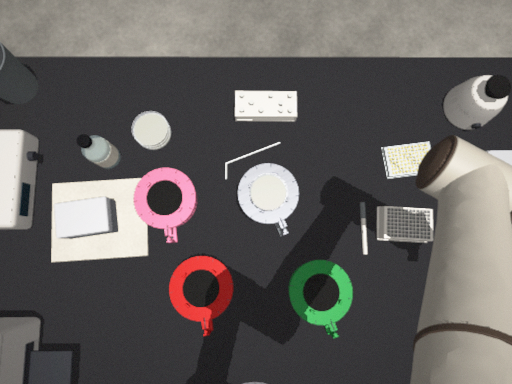

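```bash
python3 edge.py; python3 -c "
from rig import robot
print(robot.close_job())"
```

```text
25.0 edges 196.5 209.5 mid 203.0 line 204.0 eef [ 0.4366 -0.4314  0.1403] F [-0.5 -0.8  0.5]
the job is handed in; nothing more can be done
None
```

The turntable now stands with its tab at the pointer and the finger away, but the stop needed a correction of about 7°, which may count as more than a "last small nudge".

- **Flick:** I pushed the tab with the closed fingertip. The platform left at about 3.5 rad/s and ran on by itself for about 2.8 turns.
- **Catch:** I pressed the rim from above as the tab came round at about 0.9 rad/s. It stopped within about 1° of the mark.
- **What went wrong:** I lifted too quickly. The finger sprang back and sent the platform slowly backwards, about 7–8° past the mark. I stopped it at once with the finger on the rim, dragged it the 7° back, and then unloaded the finger slowly.
- **Last checks:**
  - The overhead picture shows the tab's index line at the pointer, within about 1°.
  - The scene-camera readings did not change beyond 0.5° from before the finger lifted to hand-in, about 2.5 s later.
  - The finger never went over the dish, and in the overhead picture the bystanders stand where they did at the start.
  - The job was handed in at about 25 s. The largest force I read at the wrist was about 10 N.

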